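# Put the spare monitor battery on charge

## Robot

A 6-joint arm with a two-finger parallel gripper is mounted at the origin on a cart in front of the work surface, level with it; the furniture and walls round the work are solid. World frame = base frame: x ahead of the robot, y to its left, z up, the work surface at z = 0. Lengths are in mm, angles in rad, forces in N, time in s.
With the tool pointing down it reaches from about 350 to 775 mm from the base axis. Payload 7.3 kg.
Tool frame: the origin (TCP) lies midway between the tips of the shut fingers; the grasp point (between the pads) lies 19 mm behind it; z points along the fingers, x is the direction in which the jaws open and shut, and the axes are right-handed (so a half turn about z gives the same grasp; the last joint's range is limited). The gripper opens to 92 mm and grips with 3 to 60 N. Pads are 19 mm wide; open, the fingers measure 130 mm over their backs; the gripper's body (75 mm by 190 mm) begins 47 mm behind the grasp point.
Start: joints at [-1.361, 0.342, 1.524, -0, 1.275, -0.146], TCP at [182.902, -492.13, 226.741] pointing down, gripper open.
Joint ranges: [-2.53, 2.53], [-0.77, 2.02], [0.04, 2.7], [-1, 4.14], [0.28, 2.66], [-3.11, 3.11]. Speed limits (rad/s): [2.57, 2.57, 3.14, 3.14, 3.14, 3.14].

## Interface

Orientations are given as [roll, pitch, yaw] about the fixed x, y, z axes, in that order (R = Rz(yaw) Ry(pitch) Rx(roll)).
In Python, from plant import bot gives the robot as it stands.
- The arm moves only by the shell command python3 -m pendant 'ROWS' [OPENING]. ROWS is JSON, a list of rows, each an object with "linear": the shift along the world's x, y, z in mm, a list of three; "twist": the turn about the world's z in degrees. In form: [{"linear": [x, y, z], "twist": twist}, ...]. A call has 1 to 20 rows; each row is the pose to reach, as a shift and turn from the pose commanded when the call began; what a row does not reach only later rows make up. A row lasts 1/8 s, in which the tool goes at most 62.5 mm and 10.7 degrees, less where a joint would pass 70% of its speed; a pose out of reach is approached as far as the arm can. A call with a gripper value outside its range is refused whole. OPENING is the closure in counts, from 0 (fully open) to 255 (shut), set as the call begins (- or left out, the last holds). The fingers move at their own pace and stop on an object; the grip force is fixed at half the most. Time passes only in rows, so rows that repeat a pose let the fingers close. It gives the time, the measured TCP pose, the force and the opening at its end, in the units of the state.
- bot.get_obs(): the state, without advancing time (a new reading comes with each control period).
- bot.capture(name): name is "scene" or "top" or "wrist"; returns a dict with "frame" (480x640x3 uint8, blue, green, red), "z_map" (480x640 float32, mm along the optical axis (not along the pixel's ray), 0 where there is no reading), "fx", "fy", "cx", "cy" (pixels), "rvec" (rotation vector, rad) and "tvec" (3), from world to camera coordinates, as OpenCV has them. Camera axes: x right, y down, z forward; pixel columns grow to the right and rows downward; lengths in mm; the calibration is good to about 2 mm. A picture is of the moment at which its call begins.
- bot.close_job(): hands the job in, once; it reports no verdict.
The state is a dict: "time": time; "joint_positions": joint angles; "dq": joint speeds; "tau": joint torques, N m; "tool_pos": TCP position; "tcp_rot": TCP orientation; "contact_force": force on the tool from outside, world axes, zero at the start; "moment": the same for the moment, N m; "grip_width": finger opening in mm.
Only numpy, scipy, OpenCV 4.12 (cv2) and the standard library are available. Lean on these libraries where they do the work, as an engineer would, in place of code of your own. Each camera call takes 0.05 s, during which the arm holds its last target. There are 200 camera calls.

## Task

The spare battery pack standing on edge on the desk has to go on charge in the empty bay of the two-bay charger, contact face down. Tip it over into the pocket, slide its notched edge home under the two hooks and press the other edge down until the latch snaps over it, so that it lies flat like the pack in the other bay. Do not drop the pack, and leave the other things on the desk where they are.

Things in the scene. Friction and masses are not known exactly. Their poses are not given: they have to be found in the camera images.
- battery_centre (a point): Centre of the loose battery pack: grey plastic block 76 x 130 x 28 mm (x, y, z), 0.32 kg. +x to its toe edge, -x to its heel edge, +z out of the label face (white label), -z out of the contact face (five brass contacts near the toe). It starts standing on its toe edge, heel up (x straight down), turned any way. Grip it from above across the 28 mm.
- battery_toe (a point): Middle of the toe edge of the pack (38 mm from the centre), axes as the pack's. Two notches, 28 mm wide at y = +42 and -42 mm, are cut 9 mm into this edge from the label side; they leave tongues 14 mm thick at the contact side, which go under the bay's hooks.
- battery_heel (a point): Middle of the heel edge of the pack (38 mm from the centre), axes as the pack's. The edge has a recess 42 mm wide, 8 mm deep, open to the label side; its ledge, 12 mm above the contact face, is what the latch snaps over; under it the bottom edge is bevelled 3 x 4 mm.
- pocket (a point): Centre of the pocket floor of the empty bay, 22 mm above the desk, z up, fixed. +x to the toe wall with the hooks, -x to the latch (near side). Pocket 78 mm (x) by 137 mm (y); walls 10 mm high, flared side walls 15 mm. Home: the pack's centre 14 mm above this point, its x, y, z along these. The pack can stand in it upright on its toe at x = 0 to 30 mm, label face to +x.
- hooks (a point): Point midway between the two hooks on the toe wall, at their lips' inner edge and underside: 34 mm toward +x from the pocket centre, 16.7 mm above its floor; axes as the pocket's. Hooks 18 mm wide at y = +42 and -42 mm, tops 22.7 mm above the floor. A pack tipped from upright lies heel up on the latch; push it +x (a few N) until its tongues stop under the hooks, then press.
- full_bay_top (a point): Centre of the top face of the pack that is already charging, 28 mm above the level of the pocket floor. This bay and the empty one lie 108 mm apart in a row along the pocket's x on one base, 236 x 162 mm; either may be the nearer. Both are fixed.
- latch (a joint): Black spring latch, 30 mm wide, mid heel wall of the empty bay: x = -34 to -52 mm of the pocket, top 23 mm above the pocket floor, steep ramp toward the pocket. 0 = sprung in; grows to 0.008 m as the pack going down pushes it out (-x); it springs back over the ledge when the pack is right down. Pressing the heel (label face, near the heel) past it takes about 5 to 15 N.
- stamp: Bystander: self-inking hand stamp, 41 x 57 x 95 mm, standing; origin under its centre.
- med_bottle: Bystander: brown medicine bottle with white cap, 46 mm across, 85 mm tall; origin under its centre.
- stapler: Bystander: stapler, 64 x 116 x 37 mm; origin under its centre.
- thermometer: Bystander: white infrared thermometer lying on its side, 138 x 141 x 36 mm; origin under its centre.

How it is judged:
By the outcome, as a careful person would: the job done as asked, in the order asked, and still so for the second after the job is handed in, with the robot touching nothing.
It also fails if it takes over 54 s, if anything falls off the work surface, if the arm or the gripper's body presses on something with over 40 N, if the wrist force passes 120 N, or if a joint passes its speed limit or range.

## Working session

There is one attempt and no reset: what is moved stays moved. The work goes in short steps, Python scripts to look and compute and a shell command to move; the robot and the scene stay as the last step left them, time stands still between calls to the robot, and variables do not carry over. Pictures are saved under pics/ and viewed, about 8 in all and at most 12, crops included, and the job is handed in when it is done.

```bash
mkdir -p pics
cat > h.py <<'E'
import numpy as np, cv2
from plant import bot
def cap(n,save=None):
    c=bot.capture(n); 
    if save: cv2.imwrite('pics/'+save,c['frame'])
    R=cv2.Rodrigues(np.array(c['rvec'],float))[0]; t=np.array(c['tvec'],float).ravel()
    z=c['z_map']; v,u=np.mgrid[:480,:640]
    P=np.stack([(u-c['cx'])/c['fx']*z,(v-c['cy'])/c['fy']*z,z],-1)
    W=(P-t)@R; W[z==0]=np.nan
    return c,W
E
python3 - <<'E'
from h import *
for n in('scene','top'):
    c,W=cap(n,n+'1.png'); np.save(n+'.npy',W)
print(bot.get_obs())
E
```

```text
{'time': 0.1, 'joint_positions': array([-1.36099236e+00,  3.42662035e-01,  1.52490791e+00, -4.87301896e-05,
        1.27541213e+00, -1.46016139e-01]), 'dq': array([ 1.83479879e-03,  9.47222702e-04, -2.55083996e-03,  1.91157435e-05,
        1.70984153e-03,  8.93207777e-04]), 'tau': array([ 1.67128022e-03, -4.32004559e+01, -2.44694406e+01,  7.19388225e-02,
        5.26062108e-02, -4.03878369e-05]), 'tool_pos': array([ 182.81104001, -491.75610816,  226.11454042]), 'tcp_rot': array([-3.14143660e+00,  1.38142240e-03, -1.21496189e+00]), 'contact_force': array([-0.2865821 , -1.06919518,  0.41875976]), 'moment': array([-0.04568952,  0.07036047, -0.04370549]), 'grip_width': 91.75644932424588}
```

View pics/top1.png

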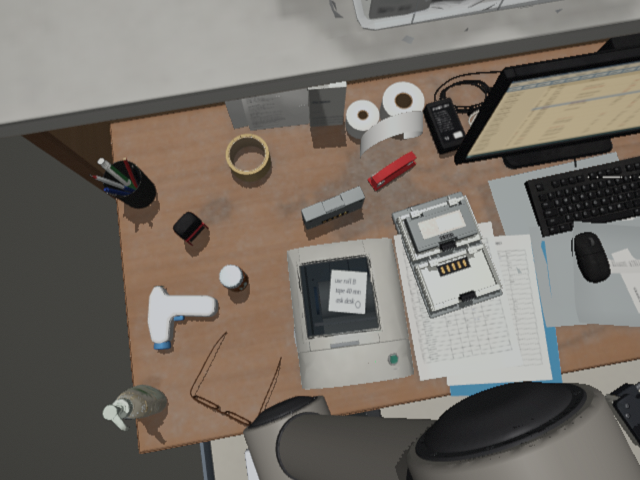

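View pics/scene1.png

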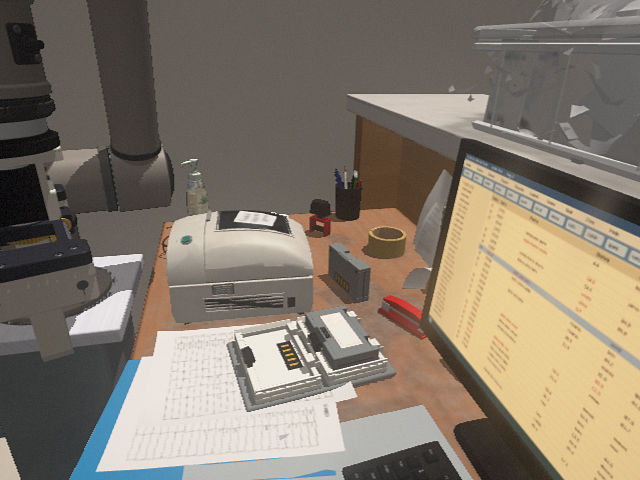

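The top view shows the standing pack at about (333,207), the full bay at (440,222), and the empty pocket at (455,280) with its latch at (467,296) on the near side. The printer stands next to the charger.

Run:
```python
from h import *
W=np.load('top.npy'); im=cv2.imread('pics/top1.png')
cv2.imwrite('pics/crop1.png',cv2.resize(im[160:340,280:520],None,fx=3.3,fy=3.3,interpolation=cv2.INTER_CUBIC))
for p in [(333,207),(440,222),(440,215),(455,280),(467,296),(340,300),(390,170),(362,345),(440,340),(300,110),(365,105),(500,110)]: print(p,W[p[1],p[0]].round())
# pack top
def rect(m):
    q=W[m][:,:2].astype(np.float32); r=cv2.minAreaRect(q); return len(q),r,np.nanmedian(W[m][:,2]),q.mean(0)
z=W[...,2]; b=np.zeros(z.shape,bool); b[180:240,290:375]=1
print('pack',rect(b&(z>68)&(z<90)))
b[:]=0; b[190:325,385:510]=1
print('base',rect(b&(z>8)&(z<75)))
print('fulltop',rect(b&(z>46.5)&(z<56)))
b[:]=0;b[230:395,280:415]=1
print('printer',rect(b&(z>60)),np.nanmax(z[b]))
```

```text
(333, 207) [581. -96.  76.]
(440, 222) [ 518. -309.   48.]
(440, 215) [ 532. -311.   51.]
(455, 280) [ 399. -319.   20.]
(467, 296) [ 362. -327.   46.]
(340, 300) [390. -70. 170.]
(390, 170) [ 651. -234.   36.]
(362, 345) [309. -93. 166.]
(440, 340) [ 286. -264.    7.]
(300, 110) [816. -68.  49.]
(365, 105) [ 805. -210.   43.]
(500, 110) [ 644. -385.  266.]
pack (872, ((587.8038330078125, -96.6419677734375), (29.622169494628906, 130.34194946289062), 12.28880500793457), np.float64(75.34885791595971), array([587.14014, -96.65521], dtype=float32))
base (9804, ((450.1749572753906, -324.2841491699219), (240.13307189941406, 280.82635498046875), 79.8924331665039), np.float64(24.159902045761662), array([ 448.26392, -312.53064], dtype=float32))
fulltop (2142, ((458.2215576171875, -316.3638916015625), (199.03421020507812, 131.23623657226562), 7.537217140197754), np.float64(50.08921091795905), array([ 509.12943, -308.7976 ], dtype=float32))
printer (15659, ((372.48748779296875, -82.41886901855469), (207.51255798339844, 253.02540588378906), 86.82735443115234), np.float64(155.98629733200326), array([366.17154, -80.97279], dtype=float32)) 174.53796072223477
```

View pics/crop1.png

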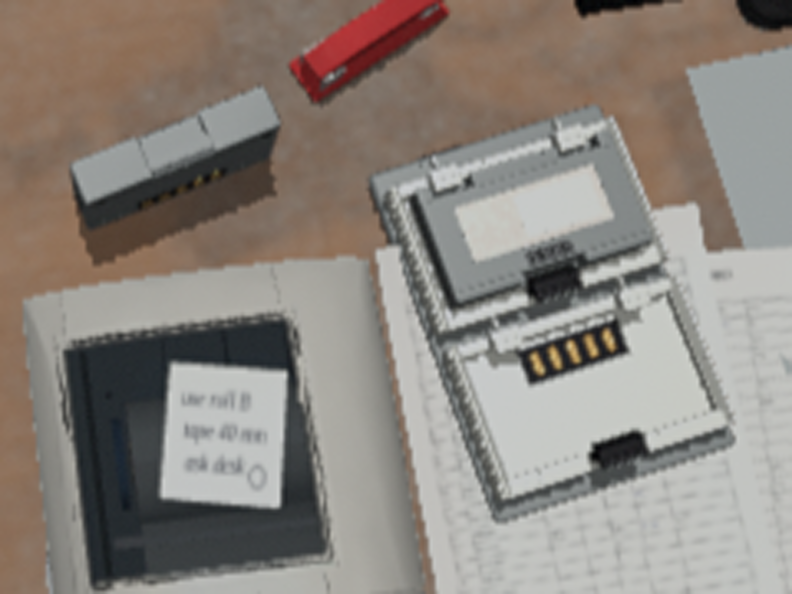

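Run:
```python
from h import *
W=np.load('top.npy'); z=W[...,2]; x=W[...,0]; y=W[...,1]
def rect(m):
    q=W[m][:,:2].astype(np.float32); r=cv2.minAreaRect(q); return len(q),r,np.nanmedian(W[m][:,2])
# printer back edge
for y0 in range(-190,20,20):
    m=(abs(y-y0)<10)&(z>40)&(x>200)&(x<550); print(y0,np.nanmax(x[m]) if m.any() else None, np.nanmax(x[m&(z>100)]) if (m&(z>100)).any() else None)
m=(z>100)&(x<550)&(x>150)&(y<-100); print('printer ymin',np.nanmin(y[m]))
m=(abs(y+97)<60)&(z>120)&(x>500); print('shelf', np.nanmin(x[m]),np.nanmedian(z[m]))
m=(abs(y+320)<60)&(z>120)&(x>500); print('shelf/monitor', np.nanmin(x[m]),np.nanmedian(z[m]))
# full pack
v,u=np.mgrid[:480,:640]
box=(u>395)&(u<485)&(v>190)&(v<258)
m=(box&(z>47)&(z<53)).astype(np.uint8); m=cv2.morphologyEx(m,cv2.MORPH_OPEN,np.ones((5,5)))>0
n,l,s,c=cv2.connectedComponentsWithStats(m.astype(np.uint8)); k=1+s[1:,4].argmax(); print('full',rect(l==k))
box=(u>405)&(u<505)&(v>245)&(v<315)
m=(box&(z>17)&(z<25)).astype(np.uint8); m=cv2.morphologyEx(m,cv2.MORPH_OPEN,np.ones((3,3)))
n,l,s,c=cv2.connectedComponentsWithStats(m); k=1+s[1:,4].argmax(); print('floor',rect(l==k))
# black latches via colour
im=cv2.imread('pics/top1.png').max(2)
for b in[(u>455)&(u<480)&(v>285)&(v<302),(u>438)&(u<458)&(v>238)&(v<252)]:
    mm=b&(im<45)&(z>38); print('latch',mm.sum(),np.nanmean(W[mm],0))
np.set_printoptions(suppress=True)
# crop corners read by eye: full pack label face corners, pocket floor corners
for n_,pts in dict(full=[(412,192),(592,140),(655,248),(460,303)],floor=[(460,355),(672,297),(722,410),(508,495)]).items():
    for p in pts:
        uu,vv=int(280+p[0]/3.3),int(160+p[1]/3.3); print(n_,np.nanmedian(W[vv-1:vv+2,uu-1:uu+2].reshape(-1,3),0).round(1))
```

```text
-190 493.56889730230364 493.56889730230364
-170 493.72515747171883 493.72515747171883
-150 495.83400512998503 495.83400512998503
-130 496.62039022542893 496.62039022542893
-110 497.446168985577 497.446168985577
-90 498.4747141549285 498.4747141549285
-70 499.61662879172883 499.61662879172883
-50 500.52801360266153 500.52801360266153
-30 501.45597020820804 501.45597020820804
-10 503.13520450680363 503.13520450680363
10 503.6187852891282 503.6187852891282
printer ymin -447.15005319337683
shelf 500.05130062472426 341.52692400584857
shelf/monitor 627.435771548716 341.5976365982268
full (748, ((515.7578125, -299.60235595703125), (98.14934539794922, 70.18363952636719), 81.80570220947266), np.float64(50.254161870089966))
floor (2175, ((404.811279296875, -325.563720703125), (77.95721435546875, 136.56430053710938), 7.755316257476807), np.float64(22.01144923746325))
latch 96 [ 362.1477258  -328.0827993    43.39252601]
latch 89 [ 469.80996871 -314.47591104   43.16871697]
full [ 542.8 -241.    32.2]
full [ 554.5 -359.8   38.4]
full [ 480.  -384.2   32. ]
full [ 466.6 -252.6   48.4]
floor [ 436.5 -248.7   33.9]
floor [ 448.5 -388.1   27.2]
floor [ 374.5 -398.8   31.6]
floor [ 346.8 -255.9   34.4]
```

Run:
```python
from h import *
np.set_printoptions(suppress=True)
W=np.load('top.npy'); z=W[...,2]; x=W[...,0]; y=W[...,1]
m=(z>250)&(x>520)
for y0 in(-300,-200,-100,0,100):
    k=m&(abs(y-y0)<15); print('shelf',y0,np.nanmin(x[k]) if k.any() else None)
for x0 in range(400,510,10):
    k=(abs(y+97)<60)&(abs(x-x0)<5); print(x0,np.nanmax(z[k]).round(),end='; ')
k=(abs(y+200)<60)&(z>15)&(z<45)&(x>580)&(x<720); print('stapler y max',np.nanmax(y[k]),W[k][np.nanargmax(y[k])])
```

```text
shelf -300 721.0987329494955
shelf -200 702.4988010276643
shelf -100 721.0500787750049
shelf 0 720.765589400974
shelf 100 720.6232586433504
400 172.0; 410 171.0; 420 168.0; 430 166.0; 440 165.0; 450 159.0; 460 157.0; 470 151.0; 480 145.0; 490 139.0; 500 131.0; stapler y max -140.05426773111412 [ 583.81399888 -140.05426773   38.32611965]
```

```bash
python3 -m pendant '[{"linear":[60,60,10],"twist":-3},{"linear":[120,120,10],"twist":-6},{"linear":[175,180,10],"twist":-9},{"linear":[230,240,10],"twist":-12},{"linear":[280,295,10],"twist":-15},{"linear":[325,345,10],"twist":-17.4},{"linear":[355,380,0],"twist":-17.4},{"linear":[368,395,0],"twist":-17.4},{"linear":[368,395,0],"twist":-17.4},{"linear":[368,395,-40],"twist":-17.4},{"linear":[368,395,-40],"twist":-17.4}]' 255
python3 - <<'E'
from h import *
c,W=cap('wrist','w1.png'); cap('top','top2.png'); o=bot.get_obs(); print(o['tool_pos'],o['joint_positions'].round(2))
R=cv2.Rodrigues(np.array(c['rvec']))[0]; print('cam',-R.T@np.ravel(c['tvec']))
cap('scene','s2.png')
E
```

```text
time: 1.48
tool_pos: [549.0, -96.0, 183.7]
tcp_rot: [3.134, 0.003, -1.518]
contact_force: [-0.1, -0.4, 1.1]
grip_width: 0.4
[550.8215962  -97.44774369 187.2287984 ] [-0.31  0.44  1.49 -0.    1.21  1.21]
cam [632.95662135 -91.13495773 340.5142033 ]
```

View pics/s2.png

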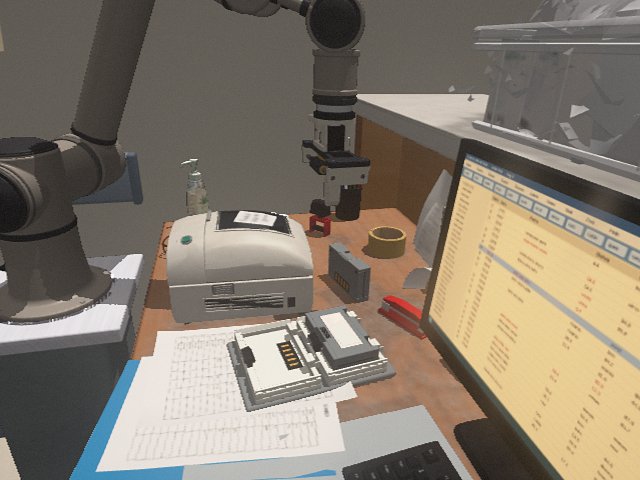

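The gripper hangs closed between the printer and the pack (scene pixel 330,200). Both gaps are narrow but clear.

```bash
python3 -m pendant '[{"linear":[0,0,-40]},{"linear":[0,0,-80]},{"linear":[0,0,-110]},{"linear":[0,0,-135]},{"linear":[0,0,-155]},{"linear":[0,0,-166]},{"linear":[0,0,-166]}]'
python3 - <<'E'
from h import *
cap('scene','s3.png');
E
```

```text
schema error: expected keys linear, twist
```

```bash
python3 -m pendant '[{"linear":[0,0,-40],"twist":0},{"linear":[0,0,-80],"twist":0},{"linear":[0,0,-110],"twist":0},{"linear":[0,0,-135],"twist":0},{"linear":[0,0,-155],"twist":0},{"linear":[0,0,-166],"twist":0},{"linear":[0,0,-166],"twist":0}]'
```

```text
time: 2.55
tool_pos: [551.0, -97.5, 21.0]
tcp_rot: [-3.141, -0.0, -1.519]
contact_force: [0.6, 0.1, -0.3]
grip_width: 0.2
```

```bash
python3 -m pendant '[{"linear":[6,0,0],"twist":0},{"linear":[10,0,0],"twist":0},{"linear":[15,0,0],"twist":0},{"linear":[20,0,0],"twist":0},{"linear":[25,0,0],"twist":0},{"linear":[30,0,0],"twist":0},{"linear":[35,0,0],"twist":0},{"linear":[38,0,0],"twist":0},{"linear":[38,0,0],"twist":0}]'; python3 -m pendant '[{"linear":[-10,0,0],"twist":0},{"linear":[-12,0,50],"twist":0},{"linear":[-12,0,110],"twist":0},{"linear":[-12,0,150],"twist":10},{"linear":[20,0,150],"twist":20},{"linear":[36,0,150],"twist":30},{"linear":[36,0,150],"twist":40},{"linear":[36,0,150],"twist":50},{"linear":[36,0,150],"twist":60},{"linear":[36,0,150],"twist":70},{"linear":[36,0,150],"twist":80},{"linear":[36,0,150],"twist":90},{"linear":[36,0,150],"twist":90}]' 70
python3 - <<'E'
from h import *
c,W=cap('wrist','w2.png'); np.save('w2.npy',W); z=W[...,2]
q=W[(z>68)&(z<90)&(W[...,0]>520)&(abs(W[...,1]+97)<110)][:,:2].astype(np.float32); print('wrist',len(q),cv2.minAreaRect(q),q.mean(0))
c,W=cap('top','top3.png'); z=W[...,2]
q=W[(z>68)&(z<84)&(W[...,0]>520)&(W[...,0]<680)&(abs(W[...,1]+97)<110)][:,:2].astype(np.float32); print('top',len(q),cv2.minAreaRect(q),q.mean(0)); print(bot.get_obs())
E
```

```text
time: 3.68
tool_pos: [588.2, -96.8, 20.7]
tcp_rot: [3.14, 0.001, -1.518]
contact_force: [-4.9, -0.2, 2.3]
grip_width: 0.2
time: 5.3
tool_pos: [624.9, -97.2, 170.7]
tcp_rot: [3.141, -0.001, 0.05]
contact_force: [-0.1, -0.6, -0.2]
grip_width: 66.6
wrist 12278 ((727.463623046875, -104.4090805053711), (256.680908203125, 190.85057067871094), 11.129120826721191) [725.2978  -71.11205]
top 0 ((0.0, 0.0), (0.0, 0.0), 0.0) [nan nan]
{'time': 5.4, 'joint_positions': array([-2.75385830e-01,  5.83112551e-01,  1.28788566e+00,  1.40815496e-04,
        1.27010430e+00, -3.23862238e-01]), 'dq': array([-5.19899719e-05, -2.84448964e-04, -2.29950994e-03,  8.83635962e-04,
        1.51084905e-03, -8.58701519e-03]), 'tau': array([-4.60931115e-03, -5.50197530e+01, -2.43574083e+01,  6.30368851e-02,
        4.85595188e-02, -7.85971829e-02]), 'tool_pos': array([624.88721988, -97.13548879, 170.69788006]), 'tcp_rot': array([ 3.14156420e+00, -5.07465163e-04,  4.84347412e-02]), 'contact_force': array([-0.60897471,  0.60397232,  0.60657398]), 'moment': array([ 0.00097304, -0.09812415, -0.00171927]), 'grip_width': 66.42540804777498}<stdin>:5: RuntimeWarning: Mean of empty slice.
  ret = um.true_divide(
```

View pics/w2.png

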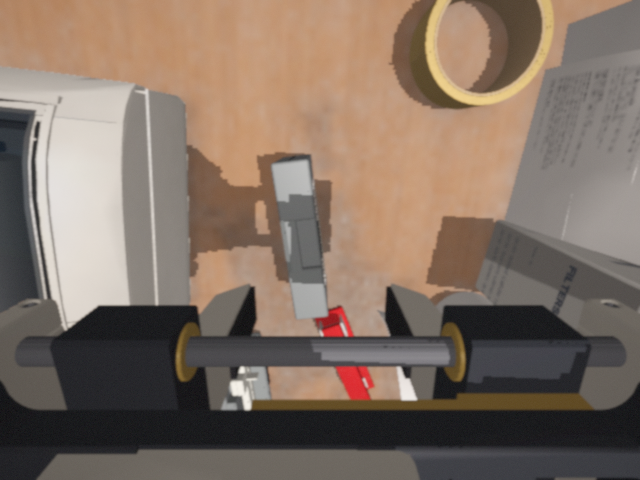

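The wrist view shows the pack at (300,237), still standing. Its lower end, near (312,315), is just clear of the stapler tip at (335,312).

Run:
```python
from h import *
W=np.load('w2.npy'); z=W[...,2]; v,u=np.mgrid[:480,:640]
m=(u>255)&(u<345)&(v>140)&(v<325)&(z>66)&(z<88)
q=W[m][:,:2].astype(np.float32); print(len(q),cv2.minAreaRect(q),np.nanmedian(z[m]))
for y0 in(-150,-130,-110,-90,-70,-50):
    k=m&(abs(W[...,1]-y0)<4); print(y0,np.nanpercentile(W[k][:,0],[2,98]).round(1))
print('desk',np.nanmedian(z[380//2:200,430:450]))
A=np.load('top.npy')
c,B=cap('top'); 
for n,X in(('a',A),('b',B)):
    k=(X[...,1]<-172)&(X[...,1]>-280)&(X[...,2]>20)&(X[...,2]<45)&(X[...,0]>600)&(X[...,0]<700); print(n,k.sum(),np.nanmean(X[k],0))
s=W[(v>300)&(v<335)&(u>315)&(u<350)&(z>15)&(z<48)]; print('stapler tip',s[:,1].max(), np.median(s,0))
```

```text
5723 ((611.1644287109375, -96.46366119384766), (28.93886947631836, 130.10195922851562), 9.751228332519531) 75.01643494820912
-150 [606.6 634. ]
-130 [603.  630.4]
-110 [599.8 627. ]
-90 [596.2 624.3]
-70 [593.  620.2]
-50 [589.7 616.6]
desk -0.5792478857631577
a 434 [ 652.87063406 -235.91845404   33.93616854]
b 226 [ 660.99396769 -255.78378799   35.21221362]
stapler tip -191.9828757921477 [ 645.76563736 -199.09619447   28.89628519]
```

```bash
python3 -m pendant '[{"linear":[-14,0,0],"twist":7},{"linear":[-14,0.5,-40],"twist":7},{"linear":[-14,0.5,-80],"twist":7},{"linear":[-14,0.5,-110],"twist":7},{"linear":[-14,0.5,-131],"twist":7},{"linear":[-14,0.5,-131],"twist":7},{"linear":[-14,0.5,-131],"twist":7}]'; python3 -m pendant '[{"linear":[0,0,0],"twist":0},{"linear":[0,0,0],"twist":0},{"linear":[0,0,0],"twist":0},{"linear":[0,0,0],"twist":0},{"linear":[0,0,0],"twist":0},{"linear":[0,0,0],"twist":0}]' 255
```

```text
time: 6.32
tool_pos: [611.6, -96.8, 40.7]
tcp_rot: [3.141, -0.002, 0.173]
contact_force: [-0.4, 0.4, 0.6]
grip_width: 66.5
time: 7.08
tool_pos: [610.8, -96.6, 39.8]
tcp_rot: [-3.142, 0.0, 0.174]
contact_force: [-1.4, 0.3, 1.2]
grip_width: 27.6
```

```bash
python3 -m pendant '[{"linear":[0,0,20],"twist":0},{"linear":[0,0,60],"twist":0},{"linear":[0,0,105],"twist":0},{"linear":[0,0,105],"twist":0}]'
python3 - <<'E'
import numpy as np
W=np.load('top.npy'); x,y,z=W[...,0],W[...,1],W[...,2]
for y0 in range(-400,-180,20):
    k=(abs(y-y0)<10)&(z>100)&(x>500); k2=k&(x<720); print(y0,np.nanmin(x[k]) if k.any() else None, z[k2].min() if k2.any() else None)
E
```

```text
time: 7.58
tool_pos: [612.9, -97.1, 148.0]
tcp_rot: [3.139, -0.006, 0.174]
contact_force: [-0.2, -0.2, -5.4]
grip_width: 27.7
-400 628.7152981042408 100.24228938431602
-380 626.4639566653154 101.4234782811315
-360 625.855256869741 100.6587998994391
-340 720.6540550255258 None
-320 720.9308071182735 None
-300 721.1235921653182 None
-280 706.9647908564747 100.09981031097118
-260 700.9345963624633 100.00108387081136
-240 698.2664327222769 100.08721818711876
-220 696.1275019229885 100.00974308561025
-200 705.4632395920536 410.35168652408316
```

```bash
python3 -m pendant '[{"linear":[-10,-40,0],"twist":0},{"linear":[-24,-85,0],"twist":0},{"linear":[-38,-130,0],"twist":0},{"linear":[-70,-165,0],"twist":0},{"linear":[-110,-185,0],"twist":-1},{"linear":[-150,-208,0],"twist":-2},{"linear":[-180,-221,0],"twist":-2.4},{"linear":[-188,-224,0],"twist":-2.4},{"linear":[-188,-224,0],"twist":-2.4},{"linear":[-188,-224,0],"twist":-2.4}]'
python3 - <<'E'
from h import *
c,W=cap('wrist','w3.png'); np.save('w3.npy',W);c,W=cap('scene','s4.png'); np.save('s4.npy',W);c,W=cap('top','top4.png')
print(bot.get_obs()['tool_pos'],bot.get_obs()['tcp_rot'])
cv2.imwrite('pics/c4.png',np.hstack([cv2.imread('pics/w3.png')[:, ::1],cv2.imread('pics/s4.png')])[::1]) if 0 else None
a=cv2.imread('pics/w3.png');b=cv2.resize(cv2.imread('pics/s4.png')[120:420,180:420],(480,600));a=cv2.resize(a,(800,600))
cv2.imwrite('pics/c4.png',np.hstack([a[:,:],b])[:, :] if 0 else a)
E
```

```text
time: 8.82
tool_pos: [423.6, -320.1, 144.2]
tcp_rot: [-3.141, -0.0, 0.133]
contact_force: [0.4, -0.4, -3.2]
grip_width: 27.6
[ 423.59435583 -320.11738472  144.50771912] [-3.14142328e+00 -1.19634214e-04  1.33697242e-01]
```

View pics/w3.png

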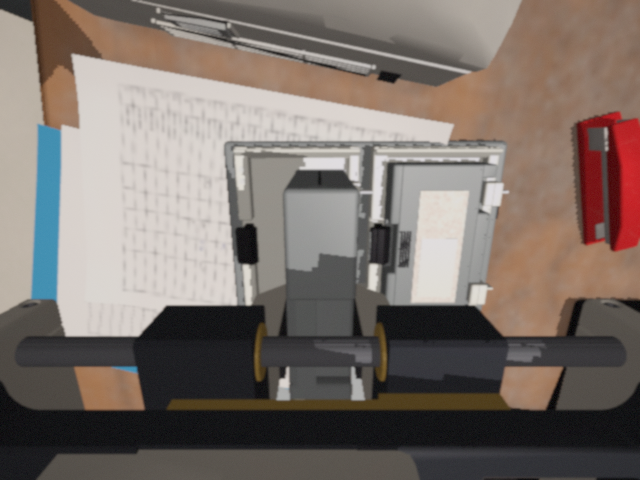

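The wrist view shows the charger square to the tool. The empty-bay latch is at (247,243), the full-bay latch at (380,243), and the full bay's hooks at (493,194) and (479,293).

Run:
```python
from h import *
W=np.load('w3.npy'); im=cv2.imread('pics/w3.png'); z=W[...,2]; v,u=np.mgrid[:480,:640]
a=np.radians(7.6); ex=np.array([np.cos(a),np.sin(a)]); ey=np.array([-ex[1],ex[0]])
for b in[(235,260,220,268),(368,392,218,268)]:
    m=(u>b[0])&(u<b[1])&(v>b[2])&(v<b[3])&(im.max(2)<60)&(z>36)
    q=W[m]; print('latch',m.sum(),q.mean(0), 'x',np.percentile(q[:,:2]@ex,[3,97]),'y',np.percentile(q[:,:2]@ey,[3,97]))
# base +y edge line
pts=[]
for cu in range(235,500,8):
    col=[r for r in range(125,165) if 10<z[r,cu]<45]
    if col: pts.append(W[col[0],cu])
p=np.array(pts); k=np.polyfit(p[:,0],p[:,1],1); print('edge slope deg',np.degrees(np.arctan(k[0])),'ey',np.median(p[:,:2]@ey))
# base -x and +x edges
print('-x edge',np.median([ (W[r,[c for c in range(215,250) if 10<z[r,c]<45][0]][:2]@ex) for r in range(165,230,5)]))
print('+x edge',np.median([ (W[r,[c for c in range(470,520) if 10<z[r,c]<45][-1]][:2]@ex) for r in range(155,180,3)]))
fp=(u>395)&(u<480)&(v>168)&(v<300)&(z>47)&(z<53); print('full',np.median(z[fp]),'x',np.percentile(W[fp][:,:2]@ex,[1,99]),'ymax',np.percentile(W[fp][:,:2]@ey,99))
t=bot.get_obs()['tool_pos'][:2]; print('tcp',t@ex,t@ey)
# held pack top +y end edge
hp=(u>285)&(u<356)&(v>172)&(v<260)&(z>165)&(z<195); print('held',np.median(z[hp]),'x',np.percentile(W[hp][:,:2]@ex,[1,99]),'ymax',np.percentile(W[hp][:,:2]@ey,99))
```

```text
latch 725 [ 365.86819893 -327.99945858   42.22469559] x [311.47612679 326.08056075] y [-387.7547756  -360.14059982]
latch 670 [ 472.28577831 -313.65181845   42.35534079] x [419.67924272 434.35429183] y [-388.02367898 -359.74920921]
edge slope deg 9.125075634114914 ey -295.0246825526948
-x edge 299.7291565626533
+x edge 531.6839508988932
full 49.58481950865522 x [436.02418574 502.79512992] ymax -313.8918874600211
tcp 377.53573849967114 -373.3283868776253
held 179.72469687177266 x [365.80641665 391.23510917] ymax -308.16617312118285
```

```bash
python3 -m pendant '[{"linear":[0,-1.5,-25],"twist":0},{"linear":[0,-1.5,-50],"twist":0},{"linear":[0,-1.5,-65],"twist":0},{"linear":[0,-1.5,-74],"twist":0},{"linear":[0,-1.5,-78],"twist":0},{"linear":[0,-1.5,-80],"twist":0},{"linear":[0,-1.5,-80],"twist":0}]'
```

```text
time: 9.85
tool_pos: [423.1, -322.3, 65.1]
tcp_rot: [3.141, -0.001, 0.132]
contact_force: [0.6, 0.4, -3.9]
grip_width: 27.8
```

```bash
python3 -m pendant '[{"linear":[0,0,-1.5],"twist":0},{"linear":[0,0,-3],"twist":0},{"linear":[0,0,-3],"twist":0}]'
python3 - <<'E'
from h import *
cap('scene','s5.png'); cv2.imwrite('pics/c5.png',cv2.resize(cv2.imread('pics/s5.png')[230:420,200:420],None,fx=3,fy=3))
E
```

```text
time: 10.22
tool_pos: [423.0, -322.2, 61.8]
tcp_rot: [3.141, -0.0, 0.132]
contact_force: [1.0, -0.3, -4.1]
grip_width: 27.6
```

View pics/c5.png

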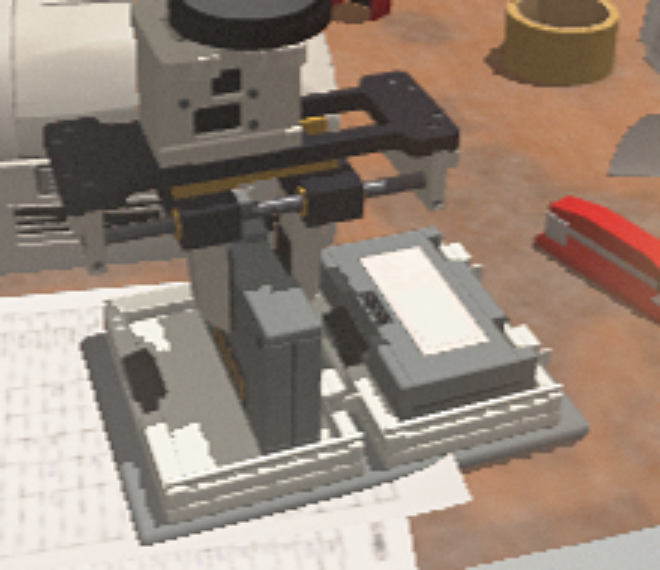

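The pack is inside the pocket walls, upright and aligned, with no floor contact yet (the force reading is only its weight). I'm lowering until it touches.

```bash
python3 -m pendant '[{"linear":[0,0,-1],"twist":0},{"linear":[0,0,-1],"twist":0}]';python3 -m pendant '[{"linear":[0,0,-1],"twist":0},{"linear":[0,0,-1],"twist":0}]'
```

```text
time: 10.52
tool_pos: [423.0, -322.3, 61.8]
tcp_rot: [3.141, -0.001, 0.132]
contact_force: [-2.5, 1.7, 5.7]
grip_width: 27.9
time: 10.78
tool_pos: [423.0, -322.3, 61.7]
tcp_rot: [3.14, -0.001, 0.132]
contact_force: [-5.3, 2.5, 14.3]
grip_width: 27.9
```

```bash
python3 -m pendant '[{"linear":[0,0,1.5],"twist":0},{"linear":[0,0,1.5],"twist":0}]'; python3 -m pendant '[{"linear":[0,0,0],"twist":0},{"linear":[0,0,0],"twist":0},{"linear":[0,0,-3],"twist":0},{"linear":[0,0,-7],"twist":0},{"linear":[0,0,-7],"twist":0}]' 130
```

```text
time: 11.02
tool_pos: [423.0, -322.3, 61.8]
tcp_rot: [3.141, -0.0, 0.132]
contact_force: [-1.7, 1.3, 5.0]
grip_width: 27.8
time: 11.65
tool_pos: [422.7, -321.9, 53.7]
tcp_rot: [-3.141, 0.0, 0.132]
contact_force: [-1.2, 0.2, 0.1]
grip_width: 44.9
```

```bash
python3 -m pendant '[{"linear":[0,0,26],"twist":0},{"linear":[-6,-0.8,26],"twist":0},{"linear":[-11,-1.5,26],"twist":0},{"linear":[-15,-2,26],"twist":0},{"linear":[-19,-2.6,26],"twist":0},{"linear":[-23,-3.1,26],"twist":0},{"linear":[-26,-3.5,26],"twist":0},{"linear":[-29,-3.9,26],"twist":0},{"linear":[-31.7,-4.3,26],"twist":0},{"linear":[-31.7,-4.3,26],"twist":0}]'
python3 - <<'E'
from h import *
cap('scene','s6.png'); cv2.imwrite('pics/c6.png',cv2.resize(cv2.imread('pics/s6.png')[230:420,200:420],None,fx=3,fy=3))
E
```

```text
time: 12.9
tool_pos: [390.8, -326.4, 80.2]
tcp_rot: [-3.141, 0.0, 0.132]
contact_force: [-1.7, 0.0, 1.2]
grip_width: 44.8
```

View pics/c6.png

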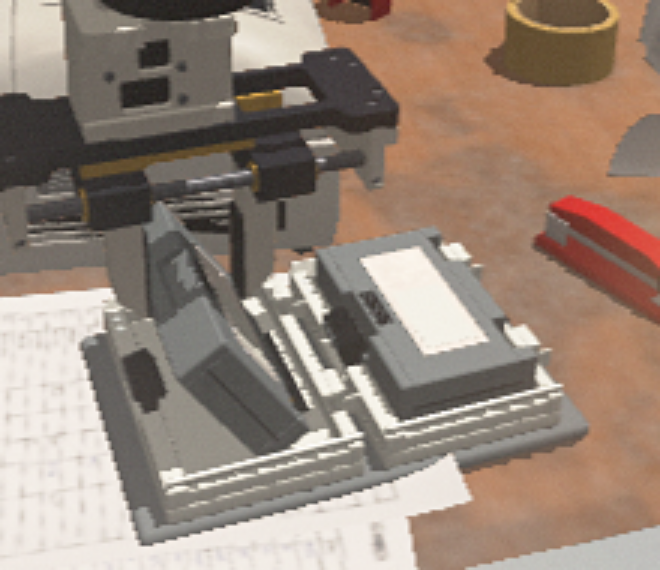

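The pack leans about 35° against the near finger, as planned. Next I open while shifting the tool +x, so the supporting finger stays put, and then lower the tips.

```bash
python3 -m pendant '[{"linear":[6,0.8,0],"twist":0},{"linear":[14,1.9,0],"twist":0},{"linear":[21,2.8,0],"twist":0},{"linear":[23,3,0],"twist":0},{"linear":[23,3,-4],"twist":0},{"linear":[23,3,-13],"twist":0},{"linear":[23,3,-22],"twist":0},{"linear":[23,3,-26],"twist":0},{"linear":[23,3,-26],"twist":0}]' 0;  python3 -m pendant '[{"linear":[-4,-0.5,0],"twist":0},{"linear":[-8,-1.1,0],"twist":0},{"linear":[-12,-1.6,0],"twist":0},{"linear":[-16,-2.1,0],"twist":0},{"linear":[-20,-2.7,0],"twist":0},{"linear":[-24,-3.2,0],"twist":0},{"linear":[-27,-3.6,0],"twist":0},{"linear":[-30,-4,0],"twist":0},{"linear":[-33,-4.4,0],"twist":0},{"linear":[-36,-4.8,0],"twist":0},{"linear":[-36,-4.8,0],"twist":0}]'
python3 - <<'E'
from h import *
cap('scene','s7.png'); cv2.imwrite('pics/c7.png',cv2.resize(cv2.imread('pics/s7.png')[230:420,200:420],None,fx=3,fy=3))
E
```

```text
time: 14.08
tool_pos: [414.0, -323.3, 53.7]
tcp_rot: [-3.141, 0.0, 0.132]
contact_force: [0.0, 0.1, -0.0]
grip_width: 92.1
time: 15.45
tool_pos: [378.0, -328.3, 54.3]
tcp_rot: [-3.142, -0.0, 0.132]
contact_force: [0.3, -0.3, -0.2]
grip_width: 91.5
```

View pics/c7.png

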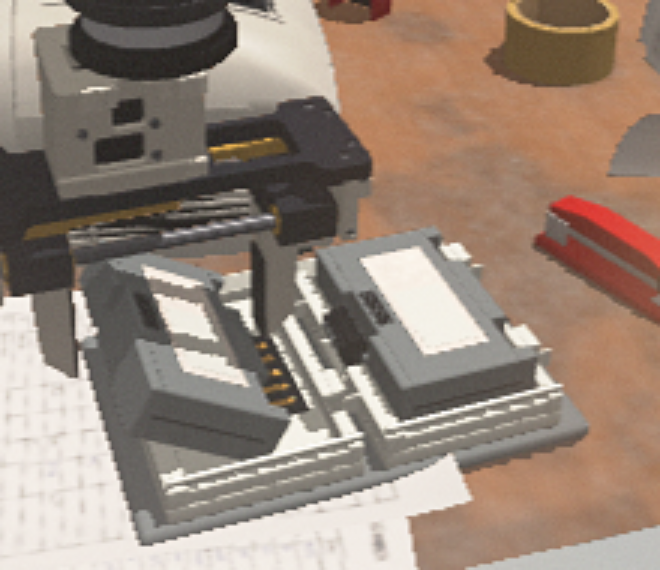

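The pack lies heel-up on the latch, label up, with the near finger beyond the heel. Now I push it +x under the hooks.

```bash
python3 -m pendant '[{"linear":[5,0.7,0],"twist":0},{"linear":[10,1.3,0],"twist":0},{"linear":[10,1.3,0],"twist":0}]'; python3 -m pendant '[{"linear":[0,0,0],"twist":0},{"linear":[3,0.4,0],"twist":0},{"linear":[6,0.8,0],"twist":0},{"linear":[9,1.2,0],"twist":0},{"linear":[11,1.5,0],"twist":0},{"linear":[13,1.7,0],"twist":0},{"linear":[15,2,0],"twist":0},{"linear":[15,2,0],"twist":0}]' 50
python3 - <<'E'
from h import *
cap('scene','s8.png'); cv2.imwrite('pics/c8.png',cv2.resize(cv2.imread('pics/s8.png')[230:420,200:420],None,fx=3,fy=3))
E
```

```text
time: 15.88
tool_pos: [388.8, -326.9, 54.2]
tcp_rot: [3.141, -0.0, 0.133]
contact_force: [-0.5, -0.0, -1.0]
grip_width: 91.5
time: 16.88
tool_pos: [403.5, -324.9, 54.2]
tcp_rot: [3.142, -0.0, 0.132]
contact_force: [-1.3, 0.0, -0.5]
grip_width: 73.7
```

```bash
for i in 1 2; do python3 -m pendant '[{"linear":[2,0.3,0],"twist":0},{"linear":[4,0.5,0],"twist":0},{"linear":[4,0.5,0],"twist":0}]' | grep -E 'pos|force'; done; python3 -m pendant '[{"linear":[2,0.3,0],"twist":0},{"linear":[2,0.3,0],"twist":0}]'
```

```text
tool_pos: [407.4, -324.4, 54.2]
contact_force: [-1.6, 0.1, -0.8]
tool_pos: [411.4, -323.9, 54.2]
contact_force: [-1.2, -0.4, -0.7]
time: 17.92
tool_pos: [412.1, -323.8, 54.2]
tcp_rot: [-3.141, 0.002, 0.133]
contact_force: [-8.5, -2.5, 1.1]
grip_width: 73.7
```

Run:
```python
from h import *
cap('scene','s9.png'); cv2.imwrite('pics/c9.png',cv2.resize(cv2.imread('pics/s9.png')[260:420,210:400],None,fx=4,fy=3.7,interpolation=cv2.INTER_CUBIC))
```

```text
(no output)
```

View pics/c9.png

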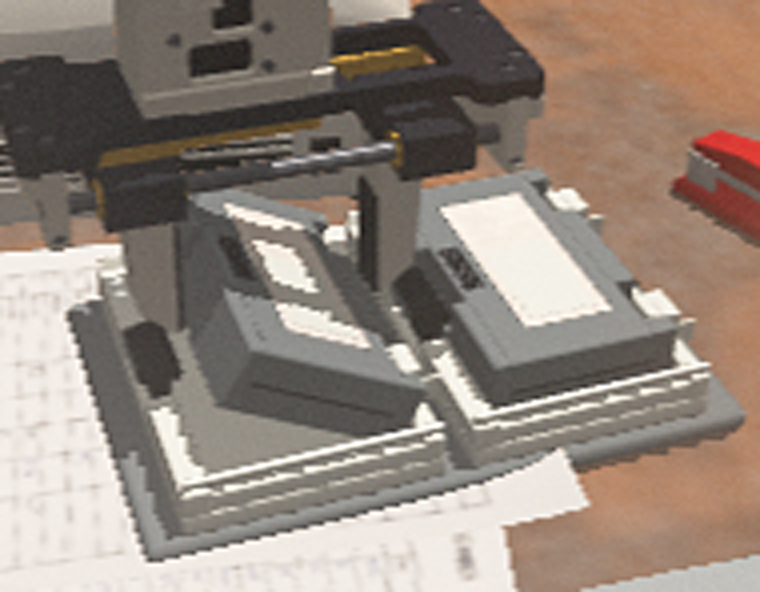

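The tongues are at the hooks: the push met a firm stop at 8.5 N, and the near hook sits in its notch at about (405,360). Next I back off, rise, shut the fingers and press on the label near the heel.

```bash
python3 -m pendant '[{"linear":[-4,-0.5,0],"twist":0},{"linear":[-5,-0.6,25],"twist":0},{"linear":[-5,-0.6,56],"twist":0},{"linear":[-5,-0.6,56],"twist":0}]'; python3 -m pendant '[{"linear":[-8,-1,0],"twist":0},{"linear":[-15,-2,0],"twist":0},{"linear":[-15,-2,0],"twist":0},{"linear":[-15,-2,0],"twist":0},{"linear":[-15,-2,0],"twist":0},{"linear":[-15,-2,-10],"twist":0},{"linear":[-15,-2,-20],"twist":0},{"linear":[-15,-2,-28],"twist":0},{"linear":[-15,-2,-28],"twist":0}]' 255
```

```text
time: 18.48
tool_pos: [409.8, -325.5, 112.6]
tcp_rot: [3.137, -0.004, 0.132]
contact_force: [-0.1, 0.2, -0.0]
grip_width: 73.7
time: 19.6
tool_pos: [392.8, -325.8, 81.3]
tcp_rot: [-3.14, 0.001, 0.132]
contact_force: [1.1, -0.5, 0.6]
grip_width: 0.5
```

```bash
python3 -m pendant '[{"linear":[0,0,-4],"twist":0},{"linear":[0,0,-8],"twist":0},{"linear":[0,0,-12],"twist":0},{"linear":[0,0,-12],"twist":0}]' | grep -E 'pos|force'; for i in 1 2 3; do python3 -m pendant '[{"linear":[0,0,-2],"twist":0},{"linear":[0,0,-4],"twist":0},{"linear":[0,0,-4],"twist":0}]' | grep -E 'time|pos|force'; done
```

```text
tool_pos: [393.1, -326.1, 69.9]
contact_force: [0.2, 0.1, -0.6]
time: 20.48
tool_pos: [393.1, -326.2, 66.1]
contact_force: [0.1, 0.0, -0.8]
time: 20.85
tool_pos: [393.2, -326.3, 62.2]
contact_force: [0.4, -0.2, 0.3]
time: 21.22
tool_pos: [393.1, -326.2, 58.2]
contact_force: [-0.0, 0.5, -0.3]
```

```bash
cat >> h.py <<'E'
def prof(ys=(-50,-35,35,50),cams=('scene','top','wrist')):
    a=np.radians(7.66); ex=np.array([np.cos(a),np.sin(a)]); ey=np.array([-ex[1],ex[0]])
    for n in cams:
        c,W=cap(n); X=W[...,:2]@ex-361.5; Y=W[...,:2]@ey+375; Z=W[...,2]-22
        for y0 in ys:
            r=[]
            for x0 in range(-65,50,8):
                k=(abs(X-x0)<3)&(abs(Y-y0)<5)&(Z<75); r.append(f'{x0}:{np.median(Z[k]):.0f}' if k.sum()>2 else f'{x0}:-')
            print(n,y0,' '.join(r))
E
python3 -c "
from h import *
prof()"
```

```text
scene -50 -65:-11 -57:-9 -49:11 -41:12 -33:34 -25:34 -17:33 -9:33 -1:32 7:31 15:31 23:30 31:27 39:24 47:15
scene -35 -65:-12 -57:-9 -49:11 -41:13 -33:34 -25:33 -17:33 -9:33 -1:33 7:32 15:31 23:30 31:25 39:24 47:-
scene 35 -65:-10 -57:-9 -49:11 -41:19 -33:34 -25:- -17:- -9:- -1:- 7:- 15:31 23:30 31:24 39:24 47:-
scene 50 -65:-11 -57:-9 -49:12 -41:18 -33:34 -25:34 -17:- -9:- -1:- 7:- 15:- 23:30 31:24 39:24 47:-
top -50 -65:- -57:- -49:- -41:- -33:- -25:- -17:- -9:- -1:- 7:- 15:- 23:- 31:17 39:24 47:-10
top -35 -65:- -57:- -49:- -41:- -33:- -25:- -17:- -9:- -1:- 7:- 15:- 23:29 31:21 39:20 47:-9
top 35 -65:-9 -57:-11 -49:11 -41:15 -33:34 -25:33 -17:31 -9:31 -1:31 7:31 15:29 23:29 31:18 39:23 47:-10
top 50 -65:- -57:- -49:10 -41:10 -33:32 -25:33 -17:32 -9:32 -1:30 7:30 15:29 23:29 31:20 39:21 47:-9
wrist -50 -65:- -57:- -49:- -41:- -33:- -25:- -17:31 -9:31 -1:- 7:- 15:- 23:- 31:- 39:- 47:-
wrist -35 -65:- -57:- -49:- -41:- -33:- -25:- -17:- -9:- -1:- 7:- 15:- 23:- 31:- 39:- 47:-
wrist 35 -65:-17 -57:-11 -49:9 -41:9 -33:32 -25:32 -17:31 -9:31 -1:31 7:30 15:29 23:28 31:28 39:22 47:22
wrist 50 -65:-17 -57:-11 -49:10 -41:9 -33:32 -25:32 -17:31 -9:31 -1:30 7:30 15:29 23:28 31:27 39:22 47:21
```

The pack now sits nearly flat with its toe home and its heel only about 5 mm proud on the latch ramp. Pressing.

```bash
for i in 1 2 3; do python3 -m pendant '[{"linear":[0,0,-1.5],"twist":0},{"linear":[0,0,-3],"twist":0},{"linear":[0,0,-3],"twist":0}]' | grep -E 'pos|force'; done
```

```text
tool_pos: [393.1, -326.1, 55.0]
contact_force: [-0.8, 0.7, 0.4]
tool_pos: [393.2, -326.2, 52.1]
contact_force: [0.1, 0.1, 0.4]
tool_pos: [393.3, -326.3, 50.2]
contact_force: [-2.5, 1.8, 9.9]
```

```bash
for i in 1 2; do python3 -m pendant '[{"linear":[0,0,-1.5],"twist":0},{"linear":[0,0,-1.5],"twist":0}]' | grep -E 'pos|force'; done; python3 -c "
from h import *
prof((-40,40,50),('scene','top'))"
```

```text
tool_pos: [393.3, -326.4, 50.1]
contact_force: [-5.4, 5.4, 23.8]
tool_pos: [393.4, -326.4, 50.0]
contact_force: [-9.7, 7.8, 38.2]
scene -40 -65:-11 -57:-9 -49:11 -41:13 -33:29 -25:29 -17:29 -9:30 -1:30 7:30 15:30 23:29 31:23 39:24 47:9
scene 40 -65:-11 -57:-9 -49:12 -41:14 -33:30 -25:- -17:- -9:- -1:- 7:- 15:30 23:29 31:24 39:24 47:9
scene 50 -65:-10 -57:-9 -49:12 -41:12 -33:30 -25:- -17:- -9:- -1:- 7:- 15:- 23:30 31:23 39:24 47:-
top -40 -65:- -57:- -49:- -41:- -33:- -25:- -17:- -9:- -1:- 7:- 15:- 23:27 31:21 39:22 47:-9
top 40 -65:- -57:- -49:- -41:27 -33:27 -25:28 -17:28 -9:29 -1:29 7:29 15:29 23:28 31:19 39:23 47:-1
top 50 -65:- -57:- -49:- -41:- -33:29 -25:27 -17:29 -9:28 -1:28 7:28 15:28 23:29 31:21 39:19 47:-9
```

Flat and firm at 38 N (enough). Now I release, rise clear and check.

```bash
python3 -m pendant '[{"linear":[0,0,4],"twist":0},{"linear":[0,0,30],"twist":0},{"linear":[-10,-20,80],"twist":0},{"linear":[-40,-60,120],"twist":0},{"linear":[-80,-100,150],"twist":0},{"linear":[-120,-130,150],"twist":0},{"linear":[-120,-130,150],"twist":0},{"linear":[-120,-130,150],"twist":0}]'
python3 - <<'E'
from h import *
prof((-50,-40,0,40,50),('scene','top'))
cap('scene','s10.png'); cap('top','top10.png')
a=cv2.resize(cv2.imread('pics/s10.png')[260:420,210:400],None,fx=2.1,fy=2.1,interpolation=cv2.INTER_CUBIC)
b=cv2.resize(cv2.imread('pics/top10.png')[150:330,360:520],(a.shape[1],a.shape[0]),interpolation=cv2.INTER_CUBIC)
cv2.imwrite('pics/c10.png',np.hstack([a,b]))
E
```

```text
time: 24.1
tool_pos: [273.3, -455.8, 195.8]
tcp_rot: [-3.14, -0.0, 0.132]
contact_force: [0.1, -0.5, -0.7]
grip_width: 0.3
scene -50 -65:-12 -57:-9 -49:11 -41:13 -33:29 -25:29 -17:29 -9:30 -1:29 7:29 15:29 23:29 31:24 39:24 47:18
scene -40 -65:-11 -57:-9 -49:11 -41:13 -33:29 -25:29 -17:30 -9:30 -1:30 7:30 15:30 23:30 31:23 39:24 47:8
scene 0 -65:-11 -57:-9 -49:21 -41:23 -33:27 -25:29 -17:30 -9:30 -1:29 7:30 15:30 23:29 31:29 39:- 47:-
scene 40 -65:-11 -57:-9 -49:11 -41:14 -33:29 -25:29 -17:29 -9:30 -1:30 7:30 15:30 23:29 31:23 39:25 47:8
scene 50 -65:-10 -57:-9 -49:11 -41:13 -33:29 -25:29 -17:30 -9:29 -1:29 7:29 15:30 23:29 31:23 39:24 47:-
top -50 -65:-10 -57:-10 -49:10 -41:18 -33:29 -25:28 -17:29 -9:29 -1:28 7:28 15:28 23:29 31:18 39:22 47:-10
top -40 -65:-10 -57:-10 -49:10 -41:10 -33:27 -25:28 -17:29 -9:28 -1:28 7:28 15:29 23:27 31:22 39:23 47:-8
top 0 -65:-11 -57:-8 -49:22 -41:19 -33:28 -25:29 -17:29 -9:28 -1:29 7:29 15:29 23:29 31:27 39:10 47:-10
top 40 -65:-12 -57:-10 -49:11 -41:27 -33:29 -25:28 -17:28 -9:28 -1:28 7:29 15:29 23:28 31:21 39:24 47:4
top 50 -65:-11 -57:-10 -49:10 -41:19 -33:28 -25:28 -17:28 -9:28 -1:28 7:29 15:28 23:28 31:21 39:21 47:-10
```

View pics/c10.png

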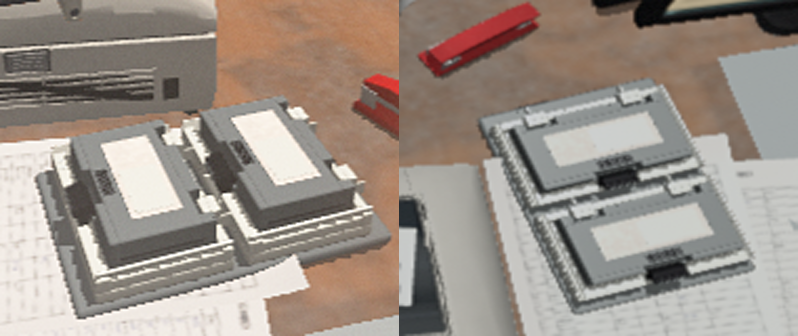

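The loose pack now lies flat and matches the full bay: both hooks are over the tongues, and the latch overlaps the heel as it does in the other bay. The stapler is unmoved.

Run:
```python
from h import *
a=cv2.imread('pics/top1.png').astype(int);b=cv2.imread('pics/top10.png').astype(int)
d=abs(a-b).max(2)
for n,(u0,u1,v0,v1) in dict(stamp=(165,215,200,250),bottle=(215,252,258,300),thermo=(140,222,280,355),stapler=(366,420,150,192)).items(): print(n,(d[v0:v1,u0:u1]>60).sum())
print(bot.close_job())
```

```text
stamp 0
bottle 0
thermo 0
stapler 0
the job is handed in; nothing more can be done
None
```

The spare pack is on charge in the empty bay, lying flat like the other pack, and the job is handed in at about 24 s of the 54 s allowed.

**What I did:**
- **Clearing the printer:** the pack stood too close to the printer for the gripper body, so I first slid it about 24 mm away with shut fingers.
- **Placing:** I gripped it across the 28 mm, stood it upright in the pocket, and tipped it onto the latch with a finger supporting it part of the way down.
- **Seating:** I pushed it +x until the tongues stopped under the hooks (8.5 N stop). Then I pressed the heel down, to a peak of about 38 N once it was seated.

**Last checks:**
- **Pack:** the label face measures 28–30 mm above the pocket floor everywhere (28 mm expected) and stays there with the robot clear. Hooks and latch look the same as in the full bay.
- **Latch:** I judged the snap from the flat pack and the pictures; there is no direct latch reading.
- **Other things on the desk:** before and after pictures show no change at the stamp, bottle, thermometer or stapler.
- **Disagreement:** my estimates of the pocket's y position differed by 2–5 mm between methods, but the pack went in without trouble.

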